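Locate and clamp an electrode holder in the polishing fixture

TASK

Load the aluminium electrode holder that stands on the fixture plate, without picking it up: push it with the fingertips along the plate, past the open cam clamp, until it sits square against the back rail and up against the end stop. Then push the clamp lever round clockwise as far as it goes, so that the cam holds the holder tight, and leave the other things round the fixture where they are.

Things in the scene. Friction and masses are not known exactly. Their poses are not given: they have to be found in the camera images.
- fixture: Polishing fixture fixed to the bench: bare aluminium plate 185 (x) x 260 (y) x 12 mm thick with steel rail, end stop and cam clamp. Origin on the bench below the plate, which reaches from x -100 to +85 and y -130 to +130 mm; z up. A clamped holder is centred at x = +32, y = -45 mm, sides parallel to the plate's; it is slid in along the rail from the +y end, through the 50 to 51 mm gap between rail and open cam.
- rail_face (a point): A point on the foot of the back rail's locating face, at fixture x = +55, y = 0 mm, on the plate's top (12 mm above the bench); axes as the fixture's. The rail is a steel bar along y, from y -84 to +121 mm, x +55 to +71 mm, 22 mm high above the plate; its locating face looks to -x.
- stop_face (a point): Centre of the end stop's round button (14 mm across), at fixture x = +32, y = -68 mm, 12 mm above the plate; axes as the fixture's. The button faces +y; behind it stands a steel block, y -84 to -71, x +11 to +55 mm, 22 mm high above the plate, where the rail ends.
- holder: The work: bare aluminium electrode holder, 0.2 kg, square base 46 x 46 mm and 32 mm high under a round spigot 34 mm across, 60 mm high in all. It stands upright on the plate, towards the +y end, 20 to 65 mm in front of the rail and turned up to 0.35 rad; no other holder is on the plate. Origin at the centre of its underside; x and y square to the base's sides, z up.
- cam_lever (a joint): Clamp lever, turning level about the pivot: 0 = open, grows clockwise seen from above, 1.9 = closed, at its end. It points at 265 degrees less the joint value, counterclockwise from fixture x: open towards -y, closed towards -x and 24 degrees to +y. Starts at 0 to 0.3, stays where left; 1 N at the knob moves it, a few newtons more past 1.3, where the cam meets the holder; dead centre 1.75.
- cam_pivot (a point): The clamp's upright pivot at the plate's top, fixture x = -10.6, y = -45 mm; axes as the fixture's. About it, under the lever, turns the cam: a steel disc 30 mm across, centre 5 mm off the pivot, 17 to 36 mm above the bench, which presses the holder's base against the rail. A thin fixed pin, 34 mm high above the plate, stands where the closed lever's bar comes to rest, at fixture x = -42.9, y = -19.1 mm.
- lever_knob (a point): Centre of the upright black knob at the lever's end, 75 mm from the pivot: 18 mm across, 28 mm high, from 34 to 62 mm above the bench. The lever's flat bar, 12 mm wide, joins it at 38 to 45 mm above the bench. Its axes turn with the lever and are the fixture's at joint value 0.
- short_holder: Bystander: a holder like the work but 48 mm high, standing on the bench beside the plate. Origin at the centre of its underside.
- mid_holder: Bystander: a holder like the work but 54 mm high, standing on the bench behind the rail. Origin at the centre of its underside.
- parallel: Bystander: ground steel bar 10 x 97 x 24 mm lying on the bench behind the plate, long along its y. Origin at the centre of its underside.
- oil_bottle: Bystander: round plastic bottle with a red nozzle, 45 mm across, 127 mm high, standing on the bench near the plate's back corner at the end-stop end. Origin at the centre of its underside.
- brass_brush: Bystander: wooden brush with brass bristles, 22 x 186 x 22 mm, lying on the bench beside the plate at the end-stop end, long along its y. Origin at the centre of its underside.
Not all that is in view belongs to the job. What is shaped like the holder but blue or purple is not meant.

How it is judged:
By the outcome, as a careful person would: the job done as asked, in the order asked, and still so for the second after the job is handed in, with the robot touching nothing.
It also fails if it takes over 61 s, if anything falls off the work surface, if the arm or the gripper's body presses on something with over 40 N, if the wrist force passes 120 N, or if a joint passes its speed limit or range.

ROBOT

A 7-joint arm with a two-finger parallel gripper is mounted at the origin on a cart in front of the work surface, level with it; the furniture and walls round the work are solid. World frame = base frame: x ahead of the robot, y to its left, z up, the work surface at z = 0. Lengths are in m, angles in rad, forces in N, time in s.
With the tool pointing down it reaches from about 0.4 to 0.75 m from the base axis. Payload 19.5 kg.
Tool frame: the origin (TCP) lies at the very end of the fingers, on their centre line; the grasp point (between the pads) lies 19 mm behind it; x points along the fingers, y is the direction in which the jaws open and shut, and the axes are right-handed (so a half turn about x gives the same grasp; the last joint's range is limited). The gripper opens to 85 mm and grips with 20 to 120 N. Pads are 22 mm wide; open, the fingers measure 114 mm over their backs; the gripper's body (76 mm by 85 mm) begins 54 mm behind the grasp point. The pads swing forward as they close: fully open they stand 13 mm farther back than shut.
Start: joints at [-1.202, 0.707, -0.028, 1.485, 0.022, 0.951, -0.075], TCP at [0.23, 0.527, 0.231] pointing down, gripper open.
Joint ranges: [-2.71, 2.71], [-0.32, 2.16], [-1.57, 1.52], [0, 2.45], [-1.46, 4.6], [0, 2.02], [-2.83, 2.83]. Speed limits (rad/s): [1.89, 1.89, 2.57, 2.57, 3.01, 3.01, 3.01].

INTERFACE

Orientations are given as a unit quaternion [x, y, z, w].
In Python, from bench import arm gives the robot as it stands.
- The arm moves only by the tool move_arm, never from a script. Its argument "rows" is one flat list of numbers, 7 for each row, row after row: the turn, a rotation vector about the tool's x, y, z in units of 6 degrees (1.0 is 6 degrees), then the shift along the tool's x, y, z in m, then the opening, from -1 (shut) to 1 (fully open), so that 0 is half open. A call has 1 to 8 rows; each row shifts and turns the pose as measured when the row begins, along the tool's axes as they then stand; what a row does not reach is not made up. A row lasts 1/12 s, in which the tool goes at most 41.7 mm and 7.16 degrees, less where a joint would pass 70% of its speed; a pose out of reach is approached as far as the arm can. A call with a gripper value outside its range is refused whole. The fingers move at their own pace and stop on an object; "force" is the grip in N (left out, the last holds). Time passes only in rows, so rows that do not move let the fingers close. It gives the time, the measured TCP pose, the force and the opening at its end, in the units of the state.
- arm.get_state(): the state, without advancing time (a new reading comes with each control period).
- arm.capture(name): name is "scene" or "top"; returns a dict with "pixels" (480x640x3 uint8, red, green, blue), "intrinsics" (3x3 intrinsics, pixels), "D" ([k1, k2, p1, p2, k3] as OpenCV has them; the pictures are not rectified), "R" (3x3) and "t" (3): a world point X has camera coordinates R X + t. Camera axes: x right, y down, z forward; pixel columns grow to the right and rows downward; lengths in m; the calibration is good to about 2 mm. A picture is of the moment at which its call begins. There is no depth.
- arm.hand_in(): hands the job in, once; it reports no verdict.
The state is a dict: "time_s": time; "qpos": joint angles; "qvel": joint speeds; "effort": joint torques, N m; "position": TCP position; "eef_rot": TCP orientation; "force": force on the tool from outside, world axes, zero at the start; "ft_torque": the same for the moment, N m; "gripper_width": opening from 0.0 (shut) to 1.0 (fully open).
Only numpy, scipy, OpenCV 4.12 (cv2) and the standard library are available. Lean on these libraries where they do the work, as an engineer would, in place of code of your own. Each camera call takes 0.05 s, during which the arm holds its last target.

## Working session

There is one attempt and no reset: what is moved stays moved. The work goes in short steps, Python scripts to look and compute and a tool call to move; the robot and the scene stay as the last step left them, time stands still between calls to the robot, and variables do not carry over. Pictures are saved under pics/ and viewed, and the job is handed in when it is done.

Besides the shell and the picture viewer there is one more tool, called after ">>>" as a command line: name --argument value ..., lists and objects as JSON in quotes. move_arm: Moves the arm, as the interface text tells. Its arguments: {"type":"object","properties":{"rows":{"type":"array"},"force":{"type":"number"}},"required":["rows"]}

```bash
ls; mkdir -p pics; python3 - <<'E'
from bench import arm
import cv2,numpy as np,pickle
s=arm.get_state();print({k:np.round(v,4) for k,v in s.items()})
for n in("scene","top"):
    c=arm.capture(n);cv2.imwrite(f"pics/{n}0.png",c["pixels"][:,:,::-1]);pickle.dump(c,open(f"{n}0.pkl","wb"))
    print(n,c["intrinsics"],c["D"],c["R"],c["t"])
E
```

```text
pics
{'time_s': np.float64(0.0), 'qpos': array([-1.2017,  0.7071, -0.0277,  1.485 ,  0.022 ,  0.9509, -0.0755]), 'qvel': array([ 0.0019, -0.0018,  0.001 ,  0.0011, -0.0016,  0.0012, -0.0007]), 'effort': array([-1.30000e-03, -8.83215e+01,  1.23470e+00, -2.36164e+01,
        1.69000e-02,  6.60000e-03,  0.00000e+00]), 'position': array([0.2295, 0.5269, 0.2308]), 'eef_rot': array([ 0.1438,  0.6923, -0.1446,  0.6922]), 'force': array([-0.5115, -0.1822, -0.6654]), 'ft_torque': array([0.0017, 0.0012, 0.0065]), 'gripper_width': np.float64(1.0005)}
scene [[480.8978501    0.         328.23898847]
 [  0.         480.8978501  235.10632912]
 [  0.           0.           1.        ]] [0.04432451 0.         0.         0.         0.        ] [[ 0.8582719  -0.5131762   0.00441887]
 [-0.34831467 -0.58882626 -0.72935624]
 [ 0.37689021  0.62444681 -0.68411984]] [-0.48152323  0.29696966  0.70993966]
top [[433.92288267   0.         321.16029266]
 [  0.         433.92288267 237.41585716]
 [  0.           0.           1.        ]] [-0.05814811  0.          0.          0.          0.        ] [[ 0.02161205 -0.99966738 -0.0140728 ]
 [-0.99692299 -0.02048758 -0.07566253]
 [ 0.07534905  0.01566472 -0.99703417]] [0.07201181 0.6157737  0.88248614]
```

View pics/scene0.png

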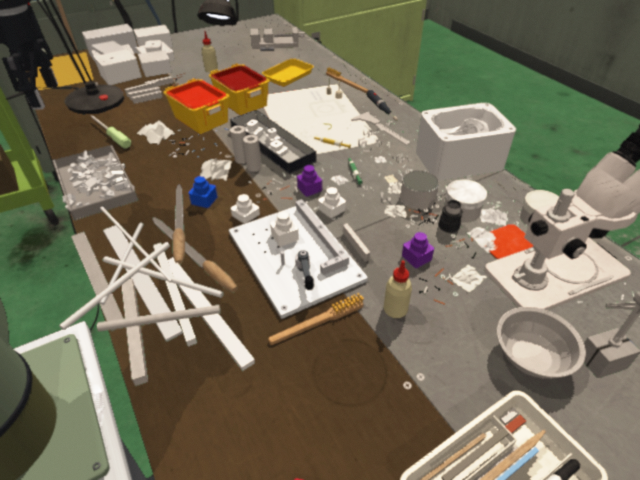

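View pics/top0.png

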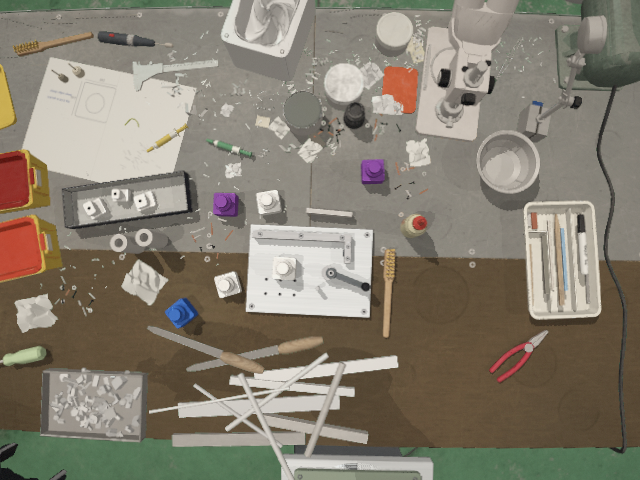

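```bash
python3 - <<'E'
import cv2
a=cv2.imread("pics/top0.png");b=cv2.imread("pics/scene0.png")
cv2.imwrite("pics/top0c.png",cv2.resize(a[215:325,235:385],None,fx=5.3,fy=5.3,interpolation=cv2.INTER_CUBIC))
cv2.imwrite("pics/scene0c.png",cv2.resize(b[185:320,220:380],None,fx=4.4,fy=4.4,interpolation=cv2.INTER_CUBIC))
E
```

```text
(no output)
```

View pics/top0c.png

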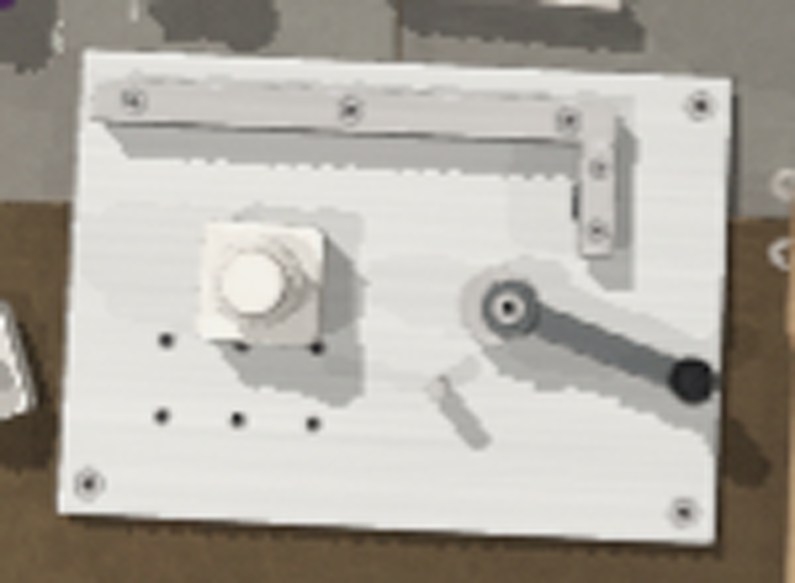

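View pics/scene0c.png

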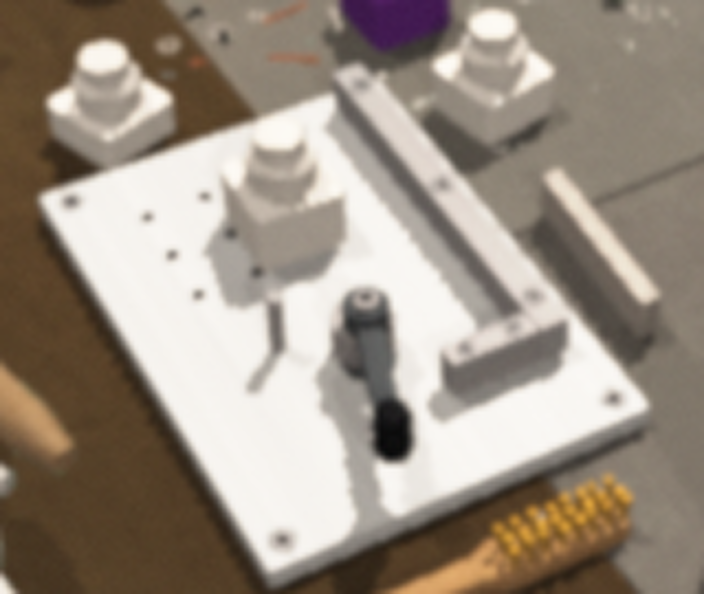

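```bash
cat > h.py <<'E'
import numpy as np,cv2,pickle
from scipy.optimize import least_squares
def proj(c,X):
    X=np.atleast_2d(X).astype(float)
    return cv2.projectPoints(X,cv2.Rodrigues(c["R"])[0],c["t"],c["intrinsics"],c["D"])[0].reshape(-1,2)
def unproj(c,px,z):
    n=cv2.undistortPoints(np.array(px,float).reshape(-1,1,2),c["intrinsics"],c["D"]).reshape(-1,2)
    d=np.c_[n,np.ones(len(n))]@c["R"]; o=-c["R"].T@c["t"]
    return o+d*((z-o[2])/d[:,2])[:,None]
def crop(px,off,s): return np.array(off)+(np.array(px,float)+.5)/s-.5
def f2w(f,P):  # f: x,y,yaw ; P fixture pts
    P=np.atleast_2d(P).astype(float);c,s=np.cos(f[2]),np.sin(f[2])
    return np.c_[f[0]+c*P[:,0]-s*P[:,1],f[1]+s*P[:,0]+c*P[:,1],P[:,2]]
def w2f(f,P):
    P=np.atleast_2d(P).astype(float);c,s=np.cos(f[2]),np.sin(f[2]);x=P[:,0]-f[0];y=P[:,1]-f[1]
    return np.c_[c*x+s*y,-s*x+c*y,P[:,2]]
E
python3 - <<'E'
from h import *
T=pickle.load(open("top0.pkl","rb"));S=pickle.load(open("scene0.pkl","rb"))
pt=crop([[84,51],[732,78],[60,515],[715,543]],(235,215),5.3)
ps=crop([[40,198],[272,587],[650,408]],(220,185),4.4)
C=np.array([[.085,.13],[.085,-.13],[-.1,.13],[-.1,-.13]])
def res(p,use,z=None):
    z=p[3] if z is None else z
    W=f2w(p,np.c_[C,np.full(4,z)])
    r=[]
    if 't' in use:r.append(proj(T,W)-pt)
    if 's' in use:r.append(proj(S,W[[2,3,1]])-ps)
    return np.concatenate(r).ravel()
x0=[.5,0,0,.012]
for u,z in(("ts",None),("t",.012),("s",.012)):
    o=least_squares(res,x0,args=(u,z));print(u,o.x.round(4),o.fun.round(2))
E
```

```text
ts [ 0.553   0.1079 -0.0198  0.0092] [ 0.31 -0.06 -0.06 -0.3   0.26 -0.33  0.18 -0.2  -0.85  0.97 -0.53 -1.65
  0.31  0.77]
t [ 0.5525  0.1081 -0.0204  0.012 ] [-0.02 -0.02 -0.01 -0.17 -0.14 -0.02  0.17  0.2 ]
s [ 0.5525  0.1052 -0.0216  0.012 ] [-0.66  0.72 -0.33 -1.47  0.95  0.89]
```

```bash
python3 - <<'E'
from h import *
T=pickle.load(open("top0.pkl","rb"));S=pickle.load(open("scene0.pkl","rb"))
f=[.5525,.1081,-.0204]
q=lambda p:crop(p,(235,215),5.3); qs=lambda p:crop(p,(220,185),4.4)
# check features
def show(n,P):
    w=f2w(f,P); print(n,((proj(T,w)+.5-(235,215))*5.3).round(0).tolist(),((proj(S,w)+.5-(220,185))*4.4).round(0).tolist())
show("pivot",[-.0106,-.045,.047]);show("railTopEnds",[[.055,.121,.034],[.055,-.071,.034],[.011,-.071,.034],[.011,-.084,.034]])
show("pin",[-.0429,-.0191,.046])
print("holder base top corners", w2f(f,unproj(T,q([[205,222],[325,232],[324,345],[197,338]]),.044)).round(4).tolist())
print("spigot top",w2f(f,unproj(T,q([[253,282]]),.072)).round(4), w2f(f,unproj(S,qs([[281,141]]),.072)).round(4))
k=w2f(f,unproj(T,q([[691,380]]),.062));print("knob",k, w2f(f,unproj(S,qs([[392,415]]),.062)))
d=k[0]-[-.0106,-.045,.062];print(np.linalg.norm(d),np.degrees(np.arctan2(d[1],d[0]))%360)
print(f2w(f,[[.032,-.045,.012],[-.0106,-.045,.012]]))
E
```

```text
pivot [[511.0, 309.0]] [[365.0, 308.0]]
railTopEnds [[93.0, 123.0], [584.0, 143.0], [580.0, 256.0], [614.0, 257.0]] [[329.0, 74.0], [524.0, 313.0], [437.0, 348.0], [452.0, 367.0]]
pin [[440.0, 391.0]] [[272.0, 298.0]]
holder base top corners [[0.0176, 0.0738, 0.044], [0.0157, 0.0274, 0.044], [-0.0275, 0.0258, 0.044], [-0.027, 0.0746, 0.044]]
spigot top [[-0.0047  0.0513  0.072 ]] [[-0.0053  0.0454  0.072 ]]
knob [[-0.0343676  -0.11343138  0.062     ]] [[-0.03541454 -0.11813683  0.062     ]]
0.07244137704111915 250.84685215746038
[[0.58357541 0.06245661 0.012     ]
 [0.54098427 0.06332559 0.012     ]]
```

```bash
cat >> h.py <<'E'
from scipy.spatial.transform import Rotation as Ro
F=[.5525,.1081,-.0204]
def plan(P,zf,yawdeg,s=None):
    """target: fixture xy (m), z world, tool y axis direction in fixture degrees; prints total tool-axes shift & turn"""
    from bench import arm
    s=s or arm.get_state(); R=Ro.from_quat(s["eef_rot"]); p=np.array(s["position"])
    w=f2w(F,[P[0],P[1],zf])[0]
    a=np.radians(yawdeg)+F[2]; y=np.array([np.cos(a),np.sin(a),0]);x=np.array([0,0,-1.]);Rt=Ro.from_matrix(np.c_[x,y,np.cross(x,y)])
    rv=np.degrees((R.inv()*Rt).as_rotvec())/6
    print("t",round(s["time_s"],2),"now fix",w2f(F,p)[0].round(4),"F",np.round(s["force"],1),"| turn(6deg)",rv.round(2),"shift now axes",R.inv().apply(w-p).round(4),"after-turn axes",Rt.inv().apply(w-p).round(4))
E
python3 - <<'E'
from h import *
from bench import arm
s=arm.get_state();print(Ro.from_quat(s["eef_rot"]).as_matrix().round(3))
for y in(0,90,-90,180): plan([-.065,.05],.15,y)
E
```

```text
[[-0.     0.399  0.917]
 [-0.001  0.917 -0.399]
 [-1.    -0.001  0.   ]]
t 0.1 now fix [-0.3315  0.4122  0.2309] F [ 0.3 -0.6 -0.8] | turn(6deg) [1.127e+01 1.000e-02 1.000e-02] shift now axes [ 0.0811 -0.2335  0.3842] after-turn axes [0.0809 0.2665 0.3622]
t 0.1 now fix [-0.3315  0.4122  0.2309] F [ 0.3 -0.6 -0.8] | turn(6deg) [-3.73 -0.    0.01] shift now axes [ 0.0811 -0.2335  0.3842] after-turn axes [ 0.0809 -0.3622  0.2665]
t 0.1 now fix [-0.3315  0.4122  0.2309] F [ 0.3 -0.6 -0.8] | turn(6deg) [2.627e+01 1.000e-02 0.000e+00] shift now axes [ 0.0811 -0.2335  0.3842] after-turn axes [ 0.0809  0.3622 -0.2665]
t 0.1 now fix [-0.3315  0.4122  0.2309] F [ 0.3 -0.6 -0.8] | turn(6deg) [-1.873e+01 -1.000e-02  1.000e-02] shift now axes [ 0.0811 -0.2335  0.3842] after-turn axes [ 0.0809 -0.2665 -0.3622]
```

>>> move_arm --rows '[-0.93, 0, 0, 0, 0, 0, -1, -0.93, 0, 0, 0, 0, 0, -1, -0.93, 0, 0, 0, 0, 0, -1, -0.94, 0, 0, 0, 0, 0, -1, 0, 0, 0, 0, -0.032, 0.0235, -1, 0, 0, 0, 0, -0.032, 0.0235, -1, 0, 0, 0, 0, -0.032, 0.0235, -1, 0, 0, 0, 0, -0.032, 0.0235, -1]' --force 60

```text
time_s: 0.77
position: [0.3194, 0.3996, 0.2278]
eef_rot: [-0.005, 0.709, 0.004, 0.705]
force: [0.8, 0.9, -0.6]
gripper_width: 0.002
```

```bash
python3 -c "
from h import *
plan([-.065,.05],.10,90)"
```

```text
t 0.77 now fix [-0.239   0.2867  0.2278] F [ 0.8  0.9 -0.6] | turn(6deg) [ 0.32 -0.05  0.02] shift now axes [ 0.1274 -0.2421  0.1667] after-turn axes [ 0.1278 -0.2367  0.174 ]
```

>>> move_arm --rows '[0.32, -0.05, 0.02, 0, -0.03, 0.0215, -1, 0, 0, 0, 0.005, -0.03, 0.0215, -1, 0, 0, 0, 0.01, -0.03, 0.0215, -1, 0, 0, 0, 0.015, -0.03, 0.0215, -1, 0, 0, 0, 0.02, -0.03, 0.0215, -1, 0, 0, 0, 0.02, -0.03, 0.0215, -1, 0, 0, 0, 0.02, -0.03, 0.0215, -1, 0, 0, 0, 0.02, -0.028, 0.022, -1]'

```text
time_s: 1.43
position: [0.4914, 0.1507, 0.1197]
eef_rot: [0.009, 0.705, -0.007, 0.709]
force: [0.5, 1.6, 0.4]
gripper_width: -0.002
```

```bash
python3 -c "
from h import *
plan([-.065,.05],.10,90)"
```

```text
t 1.43 now fix [-0.0619  0.0413  0.1197] F [0.5 1.6 0.4] | turn(6deg) [-0.02  0.04 -0.03] shift now axes [ 0.0197  0.0086 -0.0032] after-turn axes [ 0.0197  0.0087 -0.0031]
```

>>> move_arm --rows '[-0.02, 0.04, -0.03, 0.015, 0.009, -0.003, -1, 0, 0, 0, 0.02, 0, 0, -1, 0, 0, 0, 0.02, 0, 0, -1, 0, 0, 0, 0.02, 0, 0, -1, 0, 0, 0, 0.012, 0, 0, -1, 0, 0, 0, 0.008, 0, 0, -1, 0, 0, 0, 0, 0, 0, -1]'

```text
time_s: 2.02
position: [0.4915, 0.1481, 0.0151]
eef_rot: [0.01, 0.709, -0.014, 0.705]
force: [0.2, 0.2, -0.1]
gripper_width: 0.002
```

```bash
python3 - <<'E'
from h import *
from bench import arm
plan([-.065,.05],.022,90)
print(arm.get_state()["position"])
for n in("scene","top"):
    c=arm.capture(n);a=c["pixels"][:,:,::-1]
    a=a[215:325,235:385] if n=="top" else a[140:320,180:400]
    cv2.imwrite(f"pics/{n}1.png",cv2.resize(a,None,fx=4 if n=="top" else 3.3,fy=4 if n=="top" else 3.3,interpolation=cv2.INTER_CUBIC))
E
```

```text
t 2.02 now fix [-0.0618  0.0388  0.0151] F [ 0.2  0.2 -0.1] | turn(6deg) [-0.14 -0.04  0.05] shift now axes [-0.007   0.0111 -0.0034] after-turn axes [-0.0069  0.0112 -0.0032]
[0.49148759 0.1481482  0.01505681]
```

View pics/scene1.png

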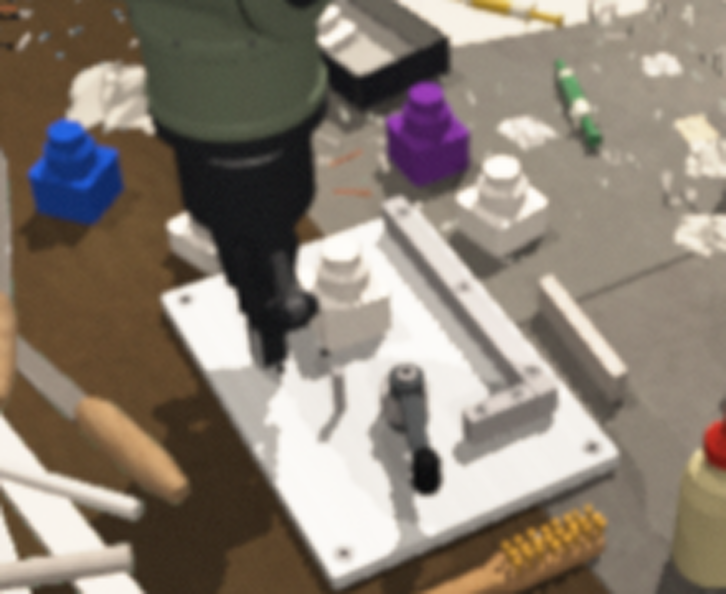

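View pics/top1.png

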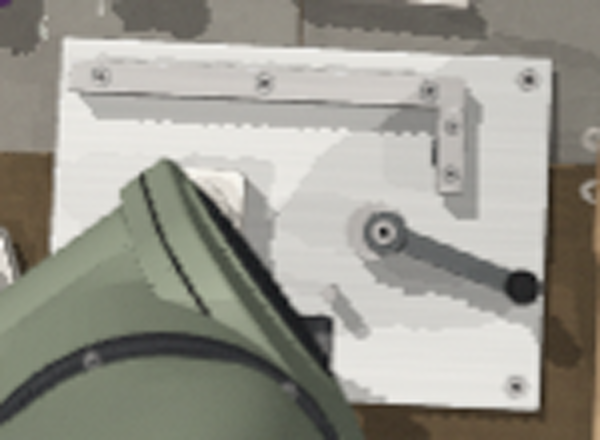

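>>> move_arm --rows '[-0.14, -0.04, 0.05, -0.007, 0.01, 0.002, -1, 0, 0, 0, 0, 0, 0, -1, 0, 0, 0, 0, 0, 0, -1]'

```text
time_s: 2.37
position: [0.4957, 0.1599, 0.0265]
eef_rot: [0.007, 0.705, -0.006, 0.709]
force: [-0.3, -1.1, 0.0]
gripper_width: -0.002
```

```bash
python3 -c "
from h import *
plan([-.015,.049],.022,90)"
```

```text
t 2.37 now fix [-0.0578  0.0507  0.0265] F [-0.3 -1.1  0. ] | turn(6deg) [ 0.01  0.05 -0.02] shift now axes [ 0.0048 -0.0017  0.0428] after-turn axes [ 0.0045 -0.0017  0.0428]
```

>>> move_arm --rows '[0, 0.05, 0, 0.004, -0.001, 0.006, -1, 0, 0, 0, 0, 0, 0.006, -1, 0, 0, 0, 0, 0, 0.006, -1, 0, 0, 0, 0, 0, 0.005, -1, 0, 0, 0, 0, 0, 0.005, -1, 0, 0, 0, 0, 0, 0.004, -1]'

```text
time_s: 2.87
position: [0.5311, 0.1582, 0.0236]
eef_rot: [0.007, 0.707, -0.006, 0.707]
force: [-2.1, -0.2, 1.8]
gripper_width: 0.004
```

```bash
python3 -c "
from h import *
plan([-.003,.049],.022,90)"
```

```text
t 2.87 now fix [-0.0225  0.0497  0.0236] F [-2.1 -0.2  1.8] | turn(6deg) [ 0.02  0.   -0.02] shift now axes [ 0.0016 -0.0007  0.0195] after-turn axes [ 0.0016 -0.0007  0.0195]
```

>>> move_arm --rows '[0, 0, 0, 0.001, 0, 0.004, -1, 0, 0, 0, 0, 0, 0.004, -1, 0, 0, 0, 0, 0, 0.004, -1, 0, 0, 0, 0, 0, 0.003, -1]'

```text
time_s: 3.2
position: [0.5475, 0.1576, 0.0223]
eef_rot: [0.008, 0.707, -0.006, 0.707]
force: [-2.3, 0.0, 1.7]
gripper_width: 0.002
```

```bash
python3 - <<'E'
from h import *
from bench import arm
plan([-.003,.049],.022,90)
for n in("scene","top"):
    c=arm.capture(n);a=c["pixels"][:,:,::-1]
    a=a[215:325,235:385] if n=="top" else a[170:320,220:390]
    cv2.imwrite(f"pics/{n}2.png",cv2.resize(a,None,fx=4,fy=4,interpolation=cv2.INTER_CUBIC))
E
```

```text
t 3.2 now fix [-0.006   0.0494  0.0223] F [-2.3  0.   1.7] | turn(6deg) [ 0.01 -0.01 -0.02] shift now axes [ 0.0003 -0.0004  0.003 ] after-turn axes [ 0.0003 -0.0004  0.003 ]
```

View pics/scene2.png

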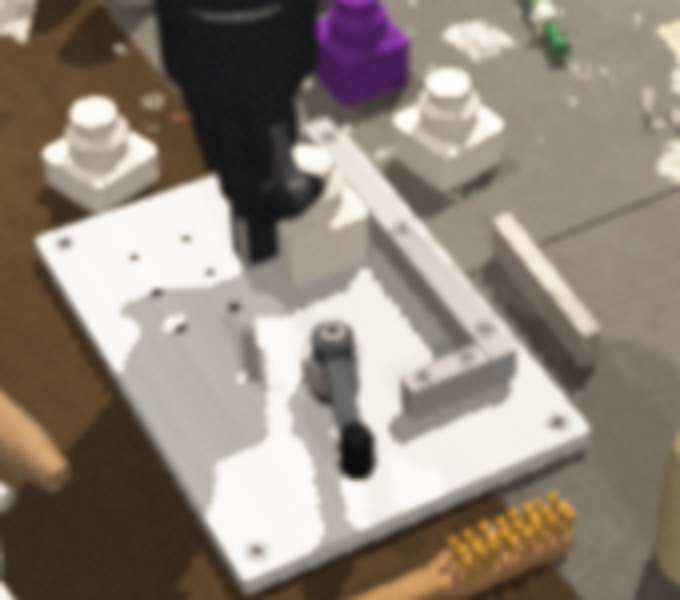

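View pics/top2.png

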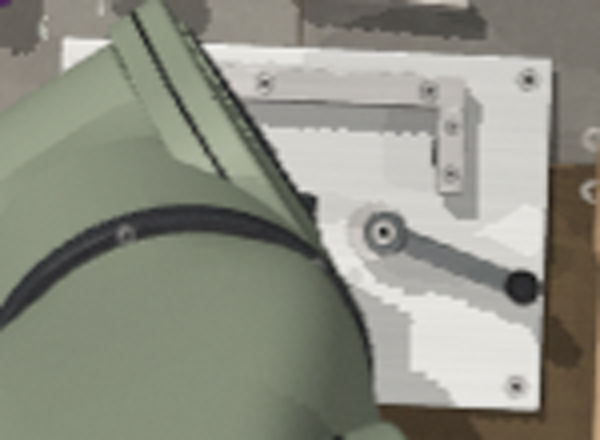

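Nearly at the rail; a few more small steps until the force rises.

>>> move_arm --rows '[0, 0, 0, 0, 0, 0.003, -1, 0, 0, 0, 0, 0, 0.003, -1, 0, 0, 0, 0, 0, 0.003, -1]'

```text
time_s: 3.55
position: [0.5534, 0.1577, 0.0221]
eef_rot: [0.007, 0.71, -0.006, 0.704]
force: [-42.0, -0.3, 32.9]
gripper_width: 0.002
```

```bash
python3 -c "
from h import *
plan([-.003,.049],.022,90)"
```

```text
t 3.55 now fix [-0.0001  0.0496  0.0221] F [-42.   -0.3  32.9] | turn(6deg) [ 0.02 -0.08 -0.01] shift now axes [ 0.0001 -0.0006 -0.0029] after-turn axes [ 0.0001 -0.0006 -0.0029]
```

>>> move_arm --rows '[0, 0, 0, 0, 0, -0.01, -1, 0, 0, 0, 0, 0, -0.02, -1, 1.1, 0, 0, 0, 0.025, -0.01, -1, 1.1, 0, 0, 0, 0.03, 0, -1, 1.1, 0, 0, 0, 0.03, 0, -1, 1.1, 0, 0, 0, 0.01, 0, -1, 1.1, 0, 0, 0, 0, 0, -1]'

```text
time_s: 4.13
position: [0.5285, 0.2546, 0.0226]
eef_rot: [0.214, 0.677, -0.215, 0.671]
force: [-0.1, -0.2, -0.4]
gripper_width: 0.004
```

```bash
python3 -c "
from h import *
from bench import arm
print(arm.get_state()['qpos'].round(2))
plan([.034,.11],.022,0)"
```

```text
[-0.5   1.02 -0.01  1.6  -0.    0.52  0.45]
t 4.13 now fix [-0.027   0.146   0.0226] F [-0.1 -0.2 -0.4] | turn(6deg) [ 9.31 -0.06  0.07] shift now axes [0.     0.0044 0.0707] after-turn axes [0.0006 0.061  0.036 ]
```

```bash
python3 - <<'E'
from h import *
from bench import arm
T=pickle.load(open("top0.pkl","rb"))
print(w2f(F,unproj(T,[[228,284]],.05)))
for n in("scene","top"):
    c=arm.capture(n);a=c["pixels"][:,:,::-1]
    a=a[190:325,185:385] if n=="top" else a[150:300,200:370]
    cv2.imwrite(f"pics/{n}3.png",cv2.resize(a,None,fx=4,fy=4,interpolation=cv2.INTER_CUBIC))
E
```

```text
[[-0.04211827  0.16219409  0.05      ]]
```

View pics/scene3.png

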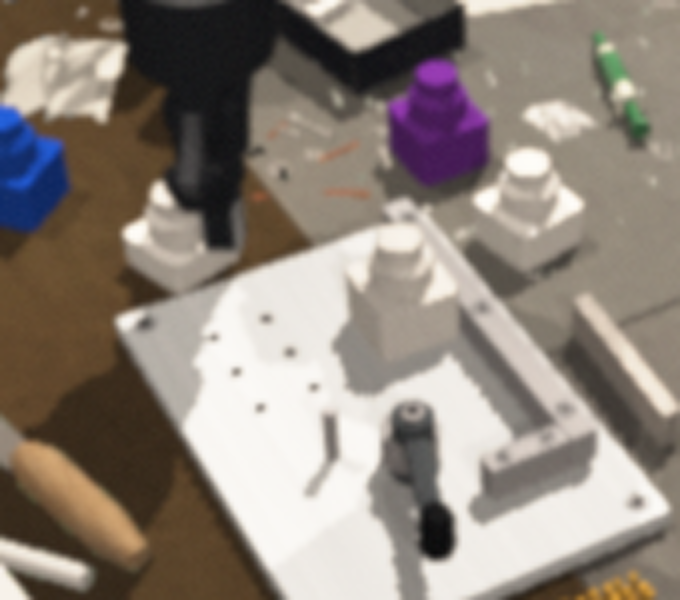

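View pics/top3.png

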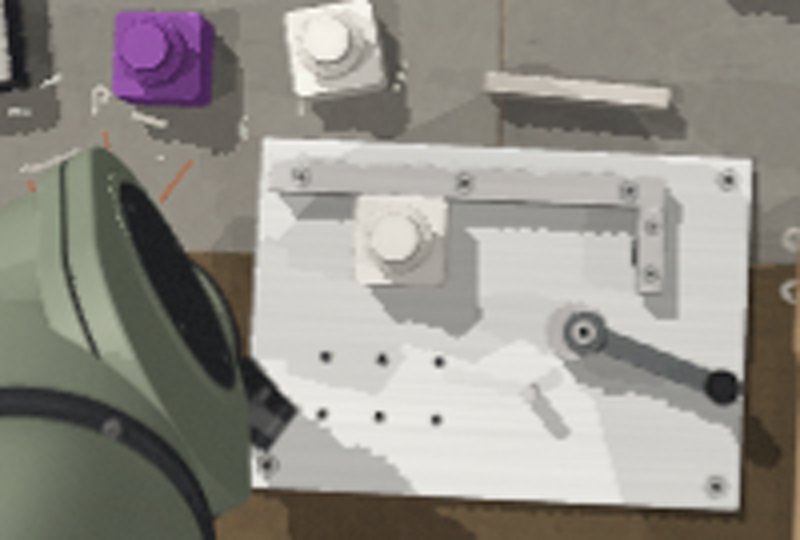

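>>> move_arm --rows '[0, 0, 0, -0.02, 0, 0.01, -1, 0, 0, 0, -0.03, 0, 0.015, -1, 1.15, 0, 0, -0.03, 0, 0, -1, 1.15, 0, 0, 0, 0, 0, -1, 1.15, 0, 0, 0, 0, 0, -1, 1.15, 0, 0, 0, 0, 0, -1, 1.15, 0, 0, 0, 0, 0, -1, 1.15, 0, 0, 0, 0, 0, -1]'

```text
time_s: 4.9
position: [0.5519, 0.2303, 0.1067]
eef_rot: [0.433, 0.558, -0.439, 0.555]
force: [-0.3, 0.3, 0.4]
gripper_width: -0.003
```

```bash
python3 -c "
from h import *
from bench import arm
print(arm.get_state()['qpos'].round(2))
plan([.034,.11],.022,0)"
```

```text
[-0.54  0.92  0.19  1.52 -0.23  0.73 -0.01]
t 4.9 now fix [-0.0031  0.1222  0.1067] F [-0.3  0.3  0.4] | turn(6deg) [2.5  0.03 0.09] shift now axes [0.0844 0.0336 0.0212] after-turn axes [0.0847 0.0371 0.0122]
```

>>> move_arm --rows '[1.1, 0, 0.05, 0, 0.015, 0.01, -1, 1.1, 0, 0.03, 0.0, 0.015, 0.003, -1, 0.3, 0, 0, 0.02, 0.006, 0, -1, 0, 0, 0, 0.02, 0, 0, -1, 0, 0, 0, 0.018, 0, 0, -1, 0, 0, 0, 0.01, 0, 0, -1, 0, 0, 0, 0, 0, 0, -1]'

```text
time_s: 5.48
position: [0.5929, 0.2156, 0.0368]
eef_rot: [-0.502, -0.494, 0.506, -0.498]
force: [-0.5, 0.0, 0.1]
gripper_width: 0.002
```

```bash
python3 -c "
from h import *
plan([.034,.11],.022,0)"
```

```text
t 5.48 now fix [0.0382 0.1083 0.0368] F [-0.5  0.   0.1] | turn(6deg) [ 0.04  0.08 -0.  ] shift now axes [ 0.0148 -0.0042 -0.0018] after-turn axes [ 0.0148 -0.0042 -0.0017]
```

>>> move_arm --rows '[0, 0.06, 0, 0.012, -0.004, 0, -1, 0, 0, 0, 0.003, 0, 0.006, -1, 0, 0, 0, 0, 0, 0.008, -1, 0, 0, 0, 0, 0, 0.008, -1, 0, 0, 0, 0, 0, 0.006, -1, 0, 0, 0, 0, 0, 0.006, -1, 0, 0, 0, 0, 0, 0.006, -1]'

```text
time_s: 6.07
position: [0.5899, 0.1711, 0.026]
eef_rot: [0.502, 0.497, -0.502, 0.499]
force: [0.4, 2.2, 0.3]
gripper_width: 0.001
```

```bash
python3 -c "
from h import *
plan([.034,-.012],.022,0)"
```

```text
t 6.07 now fix [0.0361 0.0638 0.026 ] F [0.4 2.2 0.3] | turn(6deg) [ 0.12  0.02 -0.03] shift now axes [ 0.0041 -0.0031  0.0757] after-turn axes [ 0.004  -0.0021  0.0758]
```

>>> move_arm --rows '[0.12, 0, 0, 0.003, -0.002, 0.005, -1, 0, 0, 0, 0, 0, 0.005, -1, 0, 0, 0, 0, 0, 0.005, -1, 0, 0, 0, 0, 0, 0.005, -1, 0, 0, 0, 0, 0, 0.004, -1]'

```text
time_s: 6.48
position: [0.588, 0.144, 0.0238]
eef_rot: [0.506, 0.493, -0.505, 0.496]
force: [-0.9, 1.4, -0.3]
gripper_width: 0.002
```

```bash
python3 - <<'E'
from h import *
from bench import arm
plan([.034,-.012],.022,0)
for n in("scene","top"):
    c=arm.capture(n);a=c["pixels"][:,:,::-1]
    a=a[215:325,235:385] if n=="top" else a[170:320,220:390]
    cv2.imwrite(f"pics/{n}4.png",cv2.resize(a,None,fx=4,fy=4,interpolation=cv2.INTER_CUBIC))
E
```

```text
t 6.48 now fix [0.0348 0.0366 0.0238] F [-0.9  1.4 -0.3] | turn(6deg) [-0.02  0.01 -0.04] shift now axes [ 0.0018 -0.0007  0.0486] after-turn axes [ 0.0018 -0.0008  0.0486]
```

View pics/scene4.png

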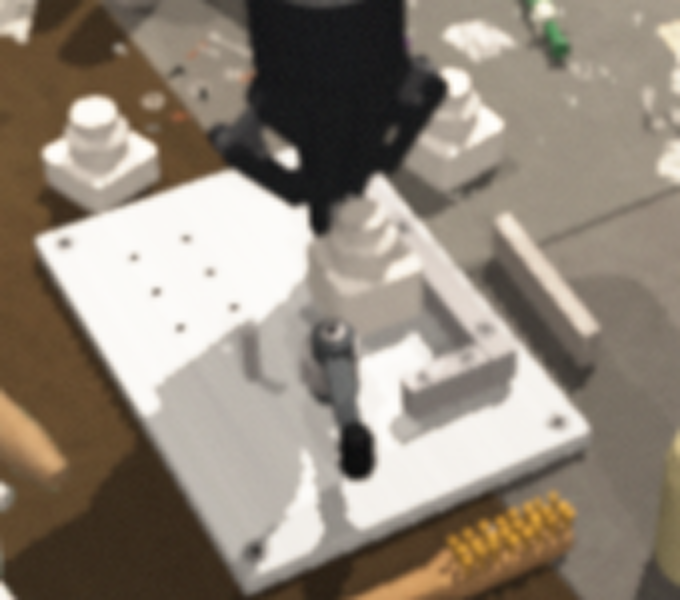

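View pics/top4.png

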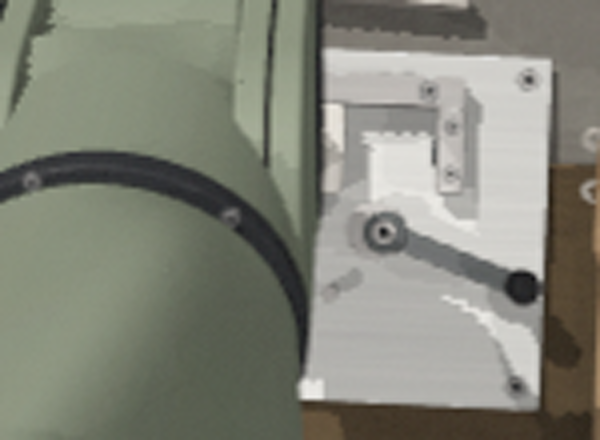

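>>> move_arm --rows '[0, 0, 0, 0.001, 0, 0.005, -1, 0, 0, 0, 0, 0, 0.005, -1, 0, 0, 0, 0, 0, 0.005, -1, 0, 0, 0, 0, 0, 0.005, -1, 0, 0, 0, 0, 0, 0.005, -1, 0, 0, 0, 0, 0, 0.005, -1, 0, 0, 0, 0, 0, 0.004, -1]'

```text
time_s: 7.17
position: [0.5872, 0.108, 0.0227]
eef_rot: [0.506, 0.493, -0.504, 0.496]
force: [0.1, 1.5, 0.3]
gripper_width: 0.0
```

```bash
python3 -c "
from h import *
plan([.034,-.012],.022,0)"
```

```text
t 7.17 now fix [0.0347 0.0006 0.0227] F [0.1 1.5 0.3] | turn(6deg) [-0.    0.01 -0.05] shift now axes [ 0.0007 -0.0007  0.0126] after-turn axes [ 0.0007 -0.0007  0.0126]
```

>>> move_arm --rows '[0, 0, 0, 0.001, 0, 0.004, -1, 0, 0, 0, 0, 0, 0.003, -1, 0, 0, 0, 0, 0, 0.002, -1]'

```text
time_s: 7.42
position: [0.5871, 0.0973, 0.0217]
eef_rot: [0.506, 0.493, -0.504, 0.496]
force: [0.2, 2.7, 1.8]
gripper_width: 0.001
```

```bash
python3 -c "
from h import *
plan([.034,-.012],.022,0)"
```

```text
t 7.42 now fix [ 0.0348 -0.01    0.0217] F [0.2 2.7 1.8] | turn(6deg) [-0.01  0.01 -0.05] shift now axes [-0.0003 -0.0008  0.002 ] after-turn axes [-0.0003 -0.0008  0.002 ]
```

>>> move_arm --rows '[0, 0, 0, 0, 0, 0.002, -1, 0, 0, 0, 0, 0, 0.002, -1]'

```text
time_s: 7.58
position: [0.5871, 0.097, 0.0219]
eef_rot: [0.507, 0.495, -0.502, 0.495]
force: [0.1, 14.1, 2.5]
gripper_width: -0.001
```

```bash
python3 -c "
from h import *
plan([.034,-.012],.022,0)"
```

```text
t 7.58 now fix [ 0.0349 -0.0104  0.0219] F [ 0.1 14.1  2.5] | turn(6deg) [ 0.01 -0.05 -0.05] shift now axes [-0.0001 -0.0009  0.0016] after-turn axes [-0.0001 -0.0009  0.0016]
```

>>> move_arm --rows '[0, 0, 0, 0, 0, -0.01, -1, 0, 0, 0, 0, 0, -0.02, -1, 0, 0, 0, -0.015, 0, -0.01, -1, 0, 0, 0, -0.03, 0, 0, -1, 0, 0, 0, -0.035, 0, 0, -1, 0, 0, 0, -0.03, 0, 0, -1]'

```text
time_s: 8.08
position: [0.5841, 0.14, 0.1296]
eef_rot: [-0.504, -0.497, 0.505, -0.494]
force: [0.2, -0.0, 0.3]
gripper_width: -0.0
```

```bash
python3 - <<'E'
from h import *
from bench import arm
plan([-.009,-.125],.13,71)
for n in("scene","top"):
    c=arm.capture(n);a=c["pixels"][:,:,::-1]
    a=a[215:325,235:385] if n=="top" else a[170:320,220:390]
    cv2.imwrite(f"pics/{n}5.png",cv2.resize(a,None,fx=4,fy=4,interpolation=cv2.INTER_CUBIC))
E
```

```text
t 8.08 now fix [0.0309 0.0325 0.1296] F [ 0.2 -0.   0.3] | turn(6deg) [-11.82  -0.05   0.03] shift now axes [-0.0005 -0.0402  0.1575] after-turn axes [-0.0004 -0.162   0.0135]
```

View pics/scene5.png

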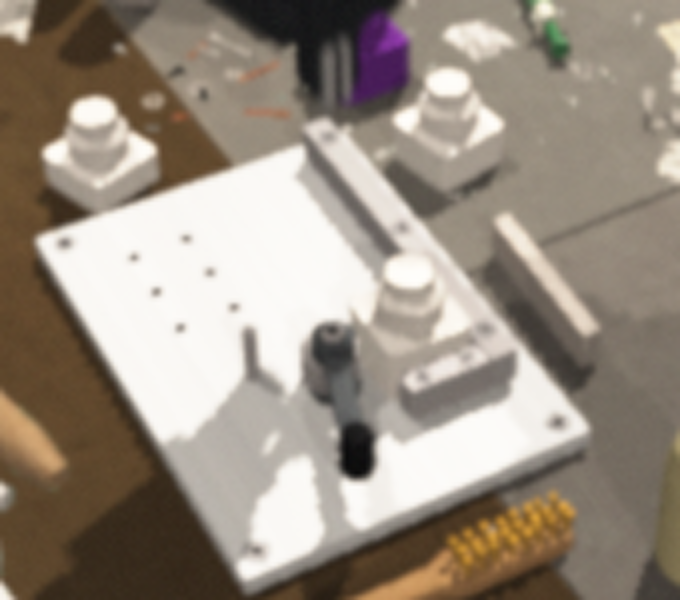

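View pics/top5.png

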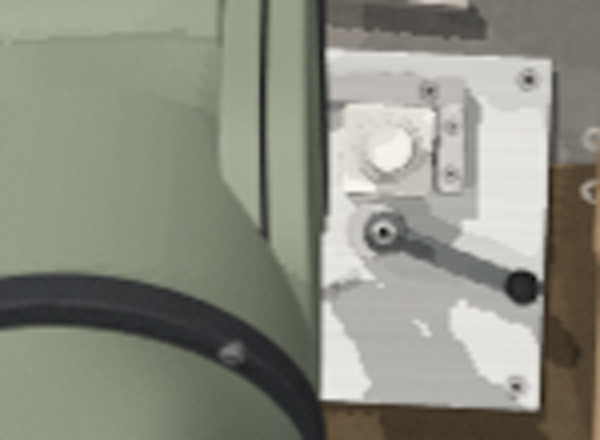

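```bash
python3 - <<'E'
from h import *
T=pickle.load(open("top0.pkl","rb"))
q=lambda p:crop(p,(235,215),4)
print(w2f(F,unproj(T,q([[390,149]]),.072)).round(4), w2f(F,unproj(T,q([[348,103],[437,107],[434,194],[345,191]]),.044)).round(4).tolist())
print(w2f(F,unproj(T,[[415,225]],.127)))
E
```

```text
[[ 0.0308 -0.0455  0.072 ]] [[0.0545, -0.0234, 0.044], [0.0544, -0.0688, 0.044], [0.01, -0.069, 0.044], [0.0097, -0.0238, 0.044]]
[[ 0.0844995  -0.19649797  0.127     ]]
```

>>> move_arm --rows '[-1.1, 0, 0, 0, -0.005, 0.025, -1, -1.1, 0, 0, 0, -0.015, 0.025, -1, -1.1, 0, 0, 0, -0.015, 0.02, -1, -1.1, 0, 0, 0, -0.02, 0.015, -1, -1.1, 0, 0, 0, -0.02, 0.01, -1, -1.1, 0, 0, 0, -0.02, 0.005, -1, -1.1, 0, 0, 0, -0.015, 0, -1, -1.1, 0, 0, 0, -0.01, 0, -1]'

```text
time_s: 8.85
position: [0.4942, -0.0049, 0.1302]
eef_rot: [0.218, 0.673, -0.215, 0.673]
force: [0.4, 0.1, -0.1]
gripper_width: -0.003
```

```bash
python3 -c "
from h import *
plan([-.009,-.125],.1,71)"
```

```text
t 8.85 now fix [-0.056  -0.1142  0.1302] F [ 0.4  0.1 -0.1] | turn(6deg) [-2.59  0.   -0.04] shift now axes [0.0302 0.0176 0.0449] after-turn axes [0.0302 0.0051 0.048 ]
```

>>> move_arm --rows '[-0.9, 0, 0, 0, 0.005, 0.015, -1, -0.9, 0, 0, 0, 0.004, 0.016, -1, -0.8, 0, 0, 0.01, 0.002, 0.015, -1, 0, 0, 0, 0.015, 0, 0, -1, 0, 0, 0, 0.005, 0, 0, -1]'

```text
time_s: 9.27
position: [0.5397, -0.0211, 0.0991]
eef_rot: [0.117, 0.697, -0.116, 0.698]
force: [-0.8, 0.8, -0.3]
gripper_width: 0.002
```

```bash
python3 -c "
from h import *
plan([-.009,-.125],.040,71)"
```

```text
t 9.27 now fix [-0.0101 -0.1294  0.0991] F [-0.8  0.8 -0.3] | turn(6deg) [ 0.2  -0.   -0.02] shift now axes [ 0.0592  0.0044 -0.0003] after-turn axes [ 0.0591  0.0045 -0.0004]
```

>>> move_arm --rows '[0.1, 0, 0, 0.015, 0.004, 0, -1, 0, 0, 0, 0.018, 0, 0, -1, 0, 0, 0, 0.012, 0, 0, -1, 0, 0, 0, 0.008, 0, 0, -1, 0, 0, 0, 0, 0, 0, -1]'

```text
time_s: 9.68
position: [0.5399, -0.0159, 0.0427]
eef_rot: [0.121, 0.698, -0.121, 0.696]
force: [-0.6, 0.3, -0.7]
gripper_width: 0.002
```

```bash
python3 - <<'E'
from h import *
from bench import arm
plan([-.009,-.125],.040,71)
for n in("scene","top"):
    c=arm.capture(n);a=c["pixels"][:,:,::-1]
    a=a[215:325,235:385] if n=="top" else a[170:320,220:390]
    cv2.imwrite(f"pics/{n}6.png",cv2.resize(a,None,fx=4,fy=4,interpolation=cv2.INTER_CUBIC))
E
```

```text
t 9.68 now fix [-0.0101 -0.1242  0.0427] F [-0.6  0.3 -0.7] | turn(6deg) [ 0.08 -0.02 -0.  ] shift now axes [ 0.0027 -0.0004  0.0013] after-turn axes [ 0.0027 -0.0004  0.0013]
```

View pics/scene6.png

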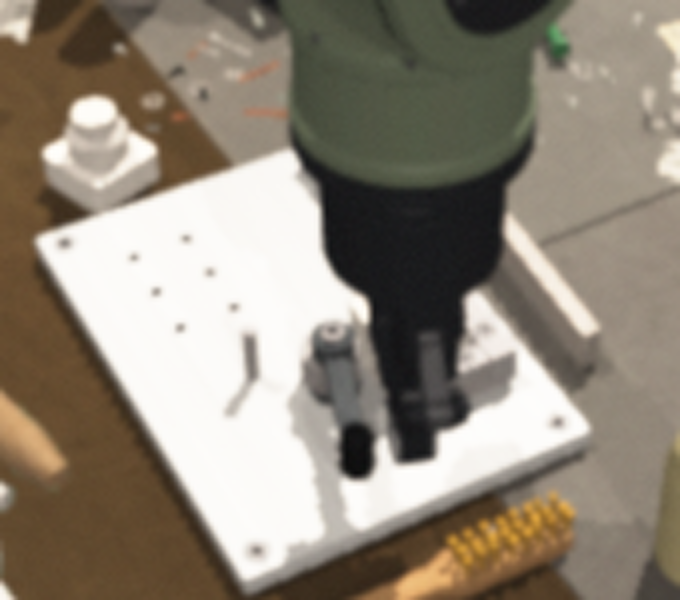

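View pics/top6.png

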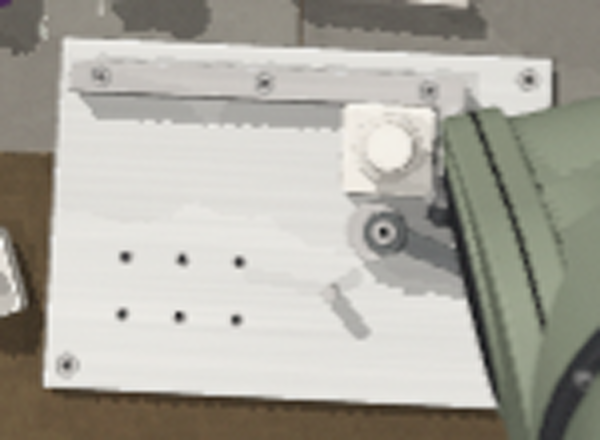

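>>> move_arm --rows '[0, 0, 0, 0.002, 0, -0.004, -1, 0, 0, 0, 0, 0, -0.004, -1, 0.67, 0, 0, 0, 0.0015, -0.0052, -1, 0.67, 0, 0, 0, 0.0015, -0.0052, -1, 0.67, 0, 0, 0, 0.0015, -0.0052, -1, 0.67, 0, 0, 0, 0.0015, -0.0052, -1, 0.67, 0, 0, 0, 0.0015, -0.0052, -1, 0.67, 0, 0, 0, 0.0015, -0.0052, -1]'

```text
time_s: 10.45
position: [0.5101, 0.0094, 0.0471]
eef_rot: [0.271, 0.651, -0.269, 0.656]
force: [0.6, -0.4, 0.1]
gripper_width: -0.0
```

```bash
cat >> h.py <<'E'
def lev(th,back=.0195,z=.041):
    t=np.radians(th); k=np.array([-.0106,-.045])+.075*np.array([np.cos(t),np.sin(t)])
    p=k-back*np.array([np.sin(t),-np.cos(t)]); print(th,end=" "); plan(p,z,th-180)
E
python3 -c "
from h import *
lev(227)
lev(222)"
```

```text
227 t 10.45 now fix [-0.0403 -0.0996  0.0471] F [ 0.6 -0.4  0.1] | turn(6deg) [-0.13  0.06 -0.05] shift now axes [ 0.006  -0.0148  0.0042] after-turn axes [ 0.0061 -0.0148  0.004 ]
222 t 10.45 now fix [-0.0403 -0.0996  0.0471] F [ 0.6 -0.4  0.1] | turn(6deg) [ 0.7   0.05 -0.05] shift now axes [ 0.006  -0.0163 -0.0024] after-turn axes [ 0.0061 -0.0164 -0.0012]
```

```bash
python3 - <<'E'
from h import *
from bench import arm
for n in("scene","top"):
    c=arm.capture(n);a=c["pixels"][:,:,::-1]
    a=a[215:325,235:385] if n=="top" else a[170:320,220:390]
    cv2.imwrite(f"pics/{n}7.png",cv2.resize(a,None,fx=4,fy=4,interpolation=cv2.INTER_CUBIC))
E
```

```text
(no output)
```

View pics/scene7.png

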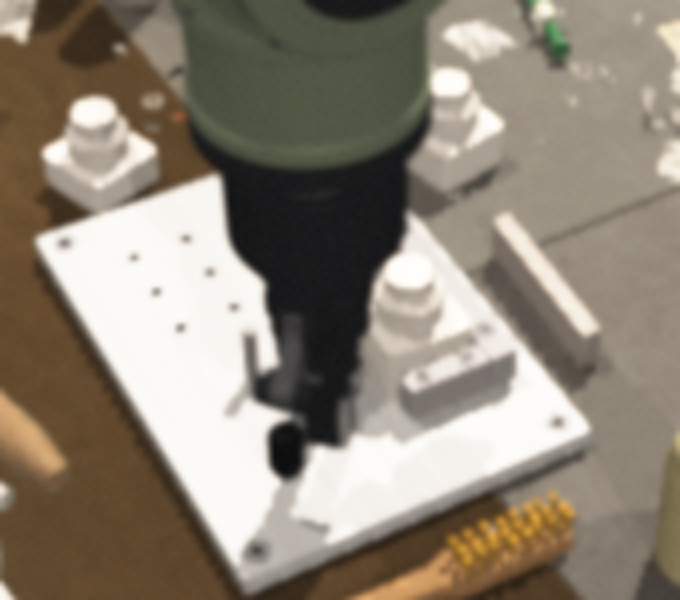

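View pics/top7.png

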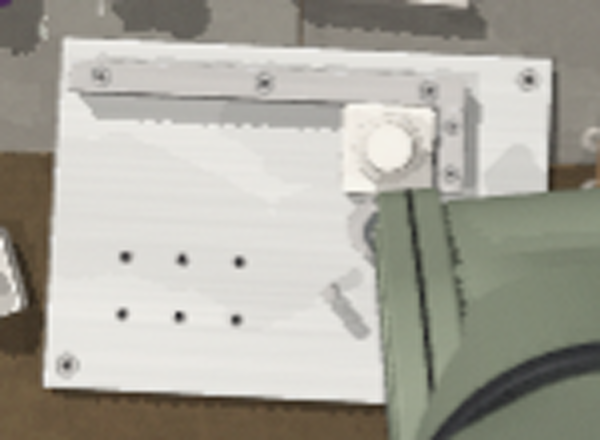

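```bash
python3 - <<'E'
from h import *
S=pickle.load(open("scene0.pkl","rb"))
k=w2f(F,unproj(S,crop([[287,430]],(220,170),4),.062))[0]+[.001,.003,0]
d=k-[-.0106,-.045,.062];print(k,np.linalg.norm(d),np.degrees(np.arctan2(d[1],d[0]))%360)
E
```

```text
[-0.05929779 -0.0961153   0.062     ] 0.07059921644241274 226.38745524080062
```

>>> move_arm --rows '[0, 0.06, -0.05, 0.002, -0.006, 0.004, -1, 0, 0, 0, 0.002, -0.007, 0.003, -1, 0, 0, 0, 0.002, -0.002, 0, -1]'

```text
time_s: 10.8
position: [0.5047, -0.007, 0.0416]
eef_rot: [0.267, 0.655, -0.267, 0.655]
force: [-0.3, -1.0, -1.2]
gripper_width: -0.001
```

```bash
python3 -c "
from h import *
lev(227)
lev(222)"
```

```text
227 t 10.8 now fix [-0.0455 -0.116   0.0416] F [-0.3 -1.  -1.2] | turn(6deg) [-0.03 -0.   -0.01] shift now axes [ 0.0006  0.0007 -0.0034] after-turn axes [ 0.0006  0.0007 -0.0034]
222 t 10.8 now fix [-0.0455 -0.116   0.0416] F [-0.3 -1.  -1.2] | turn(6deg) [ 0.81 -0.   -0.01] shift now axes [ 0.0006 -0.0007 -0.0101] after-turn axes [ 0.0006 -0.0016 -0.01  ]
```

>>> move_arm --rows '[0, 0, 0, 0.0005, 0.0005, -0.003, -1, 0.67, 0, 0, 0.0003, -0.0012, -0.0052, -1, 0.67, 0, 0, 0.0003, -0.0012, -0.0052, -1, 0.67, 0, 0, 0.0003, -0.0012, -0.0052, -1, 0.67, 0, 0, 0.0003, -0.0012, -0.0052, -1]'

```text
time_s: 11.22
position: [0.4851, 0.0053, 0.0391]
eef_rot: [0.359, 0.609, -0.359, 0.61]
force: [0.6, -0.4, 0.5]
gripper_width: 0.005
```

```bash
python3 -c "
from h import *
lev(211)
lev(205)"
```

```text
211 t 11.22 now fix [-0.0653 -0.1042  0.0391] F [ 0.6 -0.4  0.5] | turn(6deg) [-0.13  0.01 -0.01] shift now axes [-0.0019  0.0023 -0.0031] after-turn axes [-0.0019  0.0023 -0.0031]
205 t 11.22 now fix [-0.0653 -0.1042  0.0391] F [ 0.6 -0.4  0.5] | turn(6deg) [ 0.87  0.   -0.01] shift now axes [-0.0019  0.0006 -0.011 ] after-turn axes [-0.0019 -0.0004 -0.011 ]
```

>>> move_arm --rows '[0.5, 0, 0, -0.001, 0.001, -0.006, -1, 0.67, 0, 0, 0, -0.0008, -0.0055, -1, 0.67, 0, 0, 0, -0.0008, -0.0055, -1, 0.67, 0, 0, 0, -0.0008, -0.0055, -1, 0.67, 0, 0, 0, -0.0008, -0.0055, -1, 0.67, 0, 0, 0, -0.0008, -0.0055, -1]'

```text
time_s: 11.72
position: [0.4686, 0.035, 0.0395]
eef_rot: [0.478, 0.52, -0.479, 0.521]
force: [-1.2, -2.0, 1.5]
gripper_width: 0.002
```

```bash
python3 - <<'E'
from h import *
from bench import arm
lev(190);lev(184)
for n in("scene","top"):
    c=arm.capture(n);a=c["pixels"][:,:,::-1]
    a=a[215:325,235:385] if n=="top" else a[170:320,220:390]
    cv2.imwrite(f"pics/{n}8.png",cv2.resize(a,None,fx=4,fy=4,interpolation=cv2.INTER_CUBIC))
E
```

```text
190 t 11.72 now fix [-0.0824 -0.0748  0.0395] F [-1.2 -2.   1.5] | turn(6deg) [-0.67  0.02  0.01] shift now axes [-0.0015  0.0011  0.0025] after-turn axes [-0.0015  0.0009  0.0026]
184 t 11.72 now fix [-0.0824 -0.0748  0.0395] F [-1.2 -2.   1.5] | turn(6deg) [0.33 0.02 0.01] shift now axes [-0.0015 -0.0011 -0.0053] after-turn axes [-0.0015 -0.0013 -0.0053]
```

View pics/scene8.png

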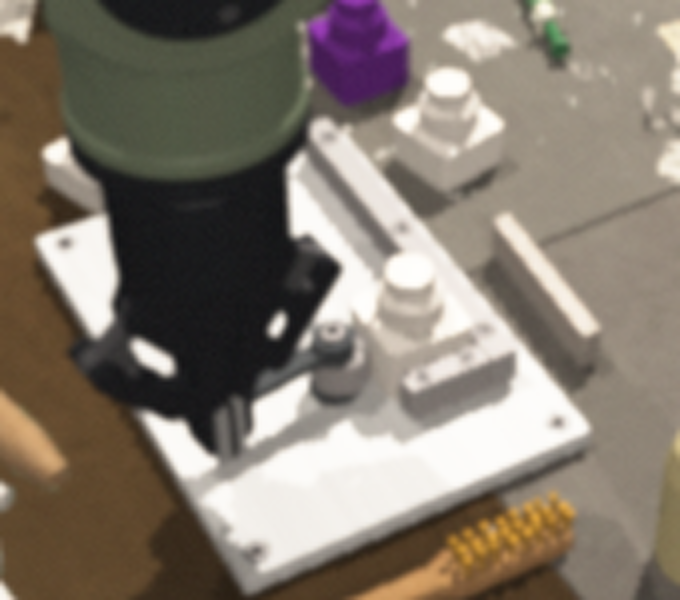

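View pics/top8.png

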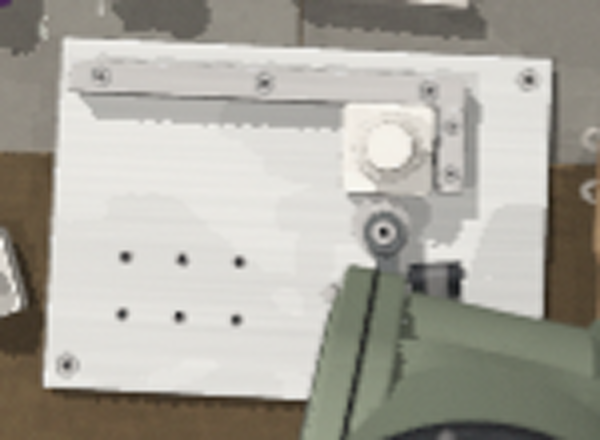

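>>> move_arm --rows '[0.2, 0, 0, -0.001, -0.001, -0.005, -1, 0.5, 0, 0, 0, -0.001, -0.005, -1, 0.5, 0, 0, 0, -0.001, -0.005, -1, 0.5, 0, 0, 0, -0.001, -0.005, -1]'

```text
time_s: 12.15
position: [0.4642, 0.0534, 0.0405]
eef_rot: [-0.521, -0.476, 0.523, -0.478]
force: [1.5, -5.6, -2.2]
gripper_width: 0.0
```

```bash
python3 -c "
from h import *
lev(178)
lev(172)"
```

```text
178 t 12.15 now fix [-0.0871 -0.0565  0.0405] F [ 1.5 -5.6 -2.2] | turn(6deg) [-0.34  0.04  0.  ] shift now axes [-0.0005  0.0013  0.0053] after-turn axes [-0.0005  0.0011  0.0053]
172 t 12.15 now fix [-0.0871 -0.0565  0.0405] F [ 1.5 -5.6 -2.2] | turn(6deg) [ 0.66  0.04 -0.  ] shift now axes [-0.0005 -0.0006 -0.0026] after-turn axes [-0.0005 -0.0008 -0.0025]
```

>>> move_arm --rows '[0.5, 0, 0, 0, -0.001, -0.005, -1, 0.5, 0, 0, 0, -0.001, -0.005, -1, 0.5, 0, 0, 0, -0.001, -0.005, -1, 0.5, 0, 0, 0, -0.001, -0.004, -1]'

```text
time_s: 12.48
position: [0.4637, 0.0704, 0.0404]
eef_rot: [-0.569, -0.415, 0.572, -0.42]
force: [-0.7, -3.9, 0.0]
gripper_width: -0.001
```

```bash
python3 -c "
from h import *
lev(162)
lev(156)"
```

```text
162 t 12.48 now fix [-0.0881 -0.0395  0.0404] F [-0.7 -3.9  0. ] | turn(6deg) [ 0.25  0.07 -0.03] shift now axes [-0.0006  0.0003  0.0008] after-turn axes [-0.0006  0.0004  0.0008]
156 t 12.48 now fix [-0.0881 -0.0395  0.0404] F [-0.7 -3.9  0. ] | turn(6deg) [ 1.25  0.07 -0.03] shift now axes [-0.0006 -0.0011 -0.0072] after-turn axes [-0.0006 -0.002  -0.007 ]
```

>>> move_arm --rows '[0.5, 0, 0, 0, -0.001, -0.004, -1, 0.5, 0, 0, 0, -0.001, -0.003, -1, 0.2, 0, 0, 0, 0, -0.002, -1, 0, 0, 0, 0, 0, -0.002, -1]'

```text
time_s: 12.82
position: [0.4648, 0.0793, 0.0403]
eef_rot: [-0.595, -0.376, 0.599, -0.382]
force: [-7.0, -17.8, 5.0]
gripper_width: -0.0
```

```bash
python3 -c "
from h import *
lev(156)"
```

```text
156 t 12.82 now fix [-0.0871 -0.0306  0.0403] F [ -7.  -17.8   5. ] | turn(6deg) [-0.    0.1  -0.04] shift now axes [-0.0006  0.0007  0.0016] after-turn axes [-0.0007  0.0007  0.0015]
```

>>> move_arm --rows '[0, 0, 0, 0, 0, -0.002, -1, 0, 0, 0, 0, 0, -0.002, -1]'

```text
time_s: 12.98
position: [0.4648, 0.0792, 0.0403]
eef_rot: [-0.592, -0.375, 0.601, -0.383]
force: [-6.4, -14.9, 8.1]
gripper_width: -0.001
```

```bash
python3 -c "
from h import *
lev(156)"
```

```text
156 t 12.98 now fix [-0.0871 -0.0307  0.0403] F [ -6.4 -14.9   8.1] | turn(6deg) [ 0.    0.16 -0.03] shift now axes [-0.0006  0.0007  0.0014] after-turn axes [-0.0007  0.0007  0.0014]
```

Solid stop. Back off and rise clear.

>>> move_arm --rows '[0, 0, 0, 0, 0, 0.008, -1, 0, 0, 0, 0, 0, 0.015, -1, 0, 0, 0, -0.01, 0, 0.01, -1, 0, 0, 0, -0.035, 0, 0, -1, 0, 0, 0, -0.035, 0, 0.02, -1, 0, 0, 0, -0.035, 0, 0.03, -1, 0, 0, 0, -0.03, 0, 0.03, -1, 0, 0, 0, 0, 0, 0.035, -1]'

```text
time_s: 13.65
position: [0.4031, -0.0513, 0.1898]
eef_rot: [-0.588, -0.382, 0.598, -0.388]
force: [1.6, -2.2, -1.4]
gripper_width: -0.003
```

>>> move_arm --rows '[0, 0, 0, 0, 0, 0.04, -1, 0, 0, 0, 0, 0, 0.04, -1, 0, 0, 0, 0, 0, 0.03, -1, 0, 0, 0, 0, 0, 0, -1]'

```text
time_s: 13.98
position: [0.3532, -0.1607, 0.1968]
eef_rot: [-0.59, -0.38, 0.596, -0.39]
force: [0.7, 1.1, 0.5]
gripper_width: -0.002
```

```bash
python3 - <<'E'
from h import *
from bench import arm
lev(156)
for n in("scene","top"):
    c=arm.capture(n);a=c["pixels"][:,:,::-1];cv2.imwrite(f"pics/{n}9f.png",a)
    a=a[185:335,205:395] if n=="top" else a[170:320,220:390]
    cv2.imwrite(f"pics/{n}9.png",cv2.resize(a,None,fx=4,fy=4,interpolation=cv2.INTER_CUBIC))
E
```

```text
156 t 13.98 now fix [-0.1938 -0.2728  0.1968] F [0.7 1.1 0.5] | turn(6deg) [ 0.2   0.14 -0.07] shift now axes [ 0.1519  0.0042 -0.2654] after-turn axes [ 0.1558 -0.0003 -0.2631]
```

View pics/scene9.png

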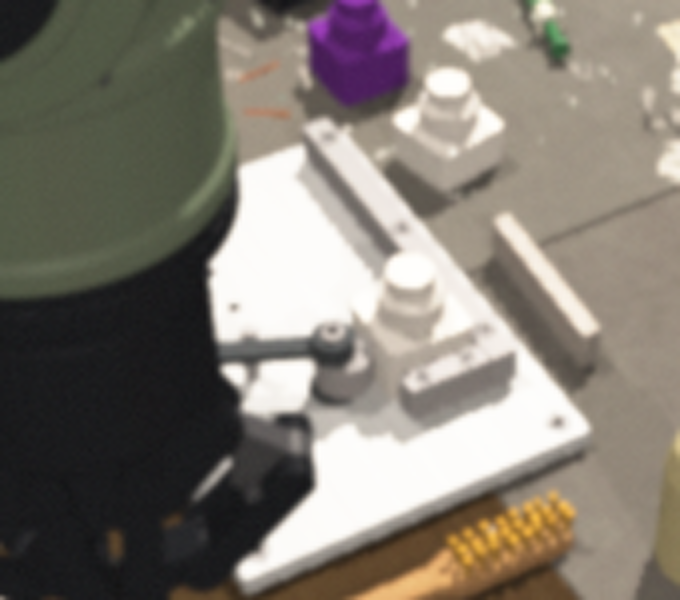

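View pics/top9.png

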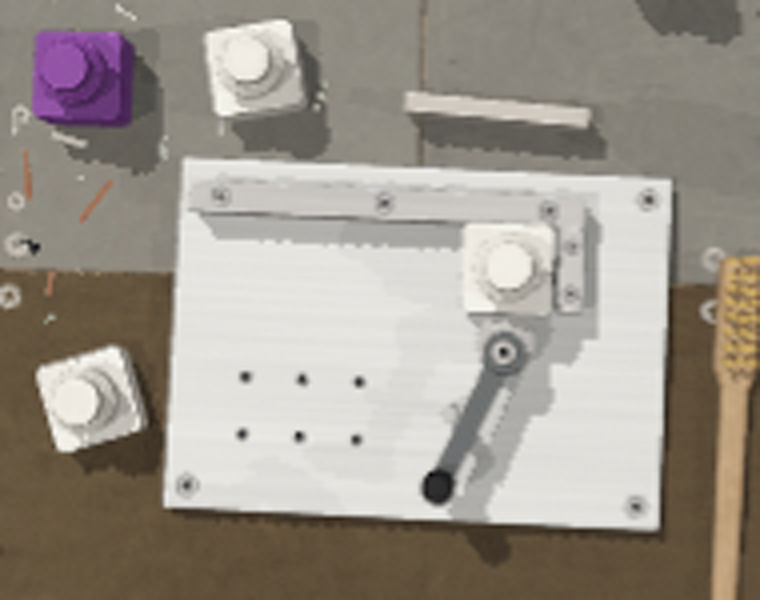

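View pics/scene9f.png

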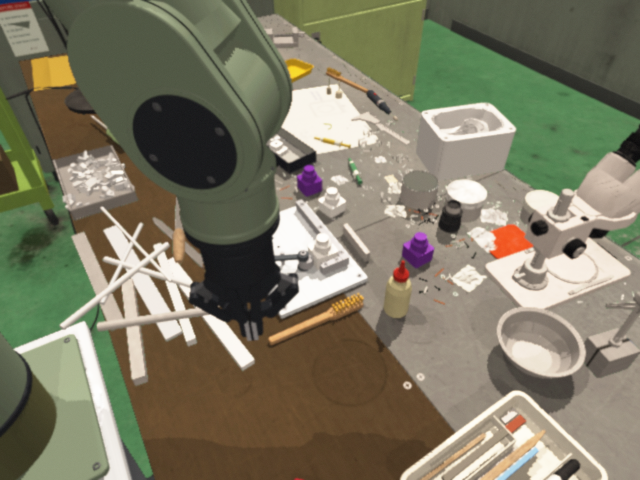

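```bash
python3 - <<'E'
from h import *
T=pickle.load(open("top0.pkl","rb"))
q=lambda p:crop(p,(205,185),4)
k=w2f(F,unproj(T,q([[437,487]]),.062))[0];d=k-[-.0106,-.045,.062];print("knob",k.round(4),"joint",np.radians(265-np.degrees(np.arctan2(d[1],d[0]))))
print(w2f(F,unproj(T,q([[509,266]]),.072)).round(4), w2f(F,unproj(T,q([[467,224],[556,228],[552,315],[463,311]]),.044)).round(4).tolist())
a=cv2.imread("pics/top0.png");b=cv2.imread("pics/top9f.png")
# shift of bystander patches by template match
for n,(x0,y0,x1,y1) in dict(short=(212,270,244,300),mid=(254,188,284,218),par=(303,205,358,220),bottle=(400,208,432,240),brush=(378,246,400,340),purple=(210,190,240,218)).items():
    t=a[y0:y1,x0:x1];w=b[y0-6:y1+6,x0-6:x1+6];up=lambda i:cv2.resize(i,None,fx=4,fy=4,interpolation=cv2.INTER_CUBIC)
    r=cv2.matchTemplate(up(w),up(t),cv2.TM_CCOEFF_NORMED);_,m,_,l=cv2.minMaxLoc(r);print(n,m.__round__(3),(np.array(l)/4-6))
E
```

```text
knob [-0.0782 -0.0139  0.062 ] joint 1.915269328522934
[[ 0.0322 -0.0449  0.072 ]] [[0.054, -0.0229, 0.044], [0.0538, -0.0684, 0.044], [0.0095, -0.068, 0.044], [0.0096, -0.0228, 0.044]]
short 1.0 [0. 0.]
mid 1.0 [0. 0.]
par 1.0 [0. 0.]
bottle 0.999 [0. 0.]
brush 0.998 [0. 0.]
purple 0.999 [0. 0.]
```

All checks pass: the lever is fully closed, the holder is seated square, and the bystanders have not moved.

```bash
python3 -c "
from bench import arm
print(arm.hand_in())"
```

```text
the job is handed in; nothing more can be done
None
```

The holder is seated against the back rail and the end stop, the clamp is closed on it, and I handed the job in at about 14 s.

**What I did:** With the closed fingertips I pushed the holder to the rail, where contact peaked at 42 N at the wrist. I then slid it along the rail past the open cam to the stop (about 14 N). Last, I swept the lever knob clockwise to its hard end, held there with 15–20 N, and backed the arm off.

**Last checks (top camera):**
- **Holder:** it is centred at fixture x = +32, y = −45 mm, with its sides parallel to the plate to within about 0.01 rad.
- **Lever:** it measures about 1.91 rad, which is its end (1.9) within measuring error.
- **Bystanders:** the two spare holders, the parallel, the bottle and the brush show no image shift from the first picture.

**What disagreed or went wrong:**
- The two cameras differed by about 3 mm in y. I worked from the top view.
- A sign slip in my first lever arc took the finger about 15 mm inward along the bar. I corrected it before going on.
- The fingers once came very close to the short holder beside the plate, but it did not move.

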